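Slide the battery box home and shut the gate

TASK

Push the standing battery box across the bench into the steel berth until its skid is fully home against the back stop; push low, only on the bare plywood skid, never on the tall case, so that it slides upright instead of tipping. Then, with the box home, push the berth's gate bar fully shut behind it. Do not grip or lift anything, and leave the other things on the bench where they are.

Things in the scene. Friction and masses are not known exactly. Their poses are not given: they have to be found in the camera images.
- skid: Loose plywood board 115 (x) x 100 (y) x 24 mm; origin: centre of its underside, z up. The case is bolted on its +x half (leading end); the -x half is a bare low toe 54 mm long. Push its end face at x = -57.5 mm (100 mm wide, 0 to 24 mm above the bench). Weighs 0.6 to 0.95 kg with the case, high friction, weight near the leading edge: pushed high it tips forward, pushed on the board it slides.
- case: Tall battery case bolted on the skid, not to be touched: 60 (x) x 95 (y) x 112 mm, grey with a black lid, two brass terminals and a thin bow handle reaching 134 mm above its underside. Origin: centre of its underside, 26.5 mm ahead (+x) of the skid's origin and 24 mm above the bench.
- berth: Fixed low steel berth. Origin: on the bench, where the skid's origin lies when home; +x points into it, the skid at home has the same axes. Back stop: inner face x = +57.5 mm, 30 mm high. Side guides: inner faces y = +-56 mm, 18 mm high, flaring from x = -33 mm to the mouth at x = -61 mm (y = +-75 mm). No floor plate.
- gate (a joint): Gate bar's hinge angle (rad): 0 shut (hard stop), up to 2.3 open, starts 1.6 to 1.9. It swings level about an upright pin; at angle q it points from the hinge along (-sin q, -cos q) in the berth's x, y. It stays where left; about 1 N moves it. Bar 10 mm thick, 132 mm long from the hinge, 6 to 24 mm above the bench. Push on the face that looks away from the mouth when shut.
- gate_hinge (a point): Point on the gate's hinge axis, 15 mm above the bench, at x = -75.5, y = +82 mm in the berth's frame. The pin's top stands 33 mm above the bench.
- gate_tip (a point): Centre of the gate bar's free end, 126 mm from the hinge axis, 15 mm above the bench.
- tape_1: Bystander: black roll of tape lying flat, 62 mm across, 19 mm high. Origin: centre of its underside.
- battery_1: Bystander: small round battery cell lying on its side, 15 x 50 mm. Origin: centre of its underside.
- flux_jar: Bystander: low round jar with a lid, 54 mm across, 38 mm high. Origin: centre of its underside.
- wick_reel: Bystander: small reel lying flat, 43 x 48 mm, 30 mm high. Origin: centre of its underside.
- driver_yellow: Bystander: small screwdriver with a yellow handle, lying, 143 mm long. Origin: centre of its underside.
- side_cutters: Bystander: side cutters with red handles, lying flat, 132 mm long. Origin: centre of its underside.

How it is judged (in metres and radians):
On the way, in this order (a step that is already met when the one before it is completed fails the run):
1. the box is home in the berth, upright, with the gate still open (x of skid in the frame of berth between -0.006 and 0.006 m and y of skid in the frame of berth between -0.012 and 0.012 m and angle between the x axis of skid and the x axis of berth, either way round below 0.12 rad and angle between skid's own z axis and vertical below 0.06 rad and height (world z) of skid below 0.005 m and value of joint gate above 0.5 rad), for 0.2 s.
2. the gate is shut behind the box (x of skid in the frame of berth between -0.006 and 0.006 m and y of skid in the frame of berth between -0.012 and 0.012 m and angle between the x axis of skid and the x axis of berth, either way round below 0.12 rad and angle between skid's own z axis and vertical below 0.06 rad and height (world z) of skid below 0.005 m and value of joint gate below 0.1 rad), for 0.2 s.
At the end, for the whole second after the job is handed in: The skid stands flat within 6 mm of fully home along the berth, 12 mm sideways and 0.12 rad in heading, upright and at rest, and the gate is within 0.1 rad of shut (all of step 2 and linear speed of skid below 0.01 m/s); the robot touches nothing.
It fails at once if the box is tipped more than about 9 degrees (angle between skid's own z axis and vertical above 0.15 rad).
It fails at once if the box is lifted more than 10 mm (height (world z) of skid above 0.01 m).
It fails at once if the tall case is touched by the robot (contact force between any of the fingers, the arm and case above 2 N).
It fails at once if a bystander is moved more than 20 mm (distance of any of tape_1, battery_1, flux_jar, wick_reel, driver_yellow, side_cutters from where it was at the start of the episode above 0.02 m).
It also fails if it takes over 58 s, if anything falls off the work surface, if the arm or the gripper's body presses on something with over 40 N, if the wrist force passes 120 N, or if a joint passes its speed limit or range.

ROBOT

A 6-joint arm with a two-finger parallel gripper is mounted at the origin on a cart in front of the work surface, level with it; the furniture and walls round the work are solid. World frame = base frame: x ahead of the robot, y to its left, z up, the work surface at z = 0. Lengths are in mm, angles in rad, forces in N, time in s.
With the tool pointing down it reaches from about 325 to 900 mm from the base axis. Payload 6.1 kg.
Tool frame: the origin (TCP) lies at the very end of the fingers, on their centre line; the grasp point (between the pads) lies 19 mm behind it (ctrl.hold_point_z is the distance from the TCP to the grasp point, in mm); z points along the fingers, y is the line along which they close (so a half turn about z gives the same grasp; the last joint's range is limited). The gripper opens to 87 mm and grips with 3 to 60 N. Pads are 19 mm wide; open, the fingers measure 117 mm over their backs; the gripper's body (75 mm by 190 mm) begins 51 mm behind the grasp point.
Start: joints at [1.193, 0.22, 1.526, -0, 1.395, -0.126], TCP at [155.716, 605.284, 222.538] pointing down, gripper open.
Joint ranges: [-2.98, 2.98], [-0.91, 2.08], [0.09, 2.57], [-1.24, 4.39], [0.2, 2.65], [-2.68, 2.68]. Speed limits (rad/s): [2.57, 2.57, 3.01, 3.14, 3.14, 3.14].

INTERFACE

Orientations are given as [roll, pitch, yaw] about the fixed x, y, z axes, in that order (R = Rz(yaw) Ry(pitch) Rx(roll)).
In Python, from plant import ctrl, imaging gives the robot as it stands. The module is installed in compiled form; this text tells all that it offers.
- The arm moves only by the tool move_arm, never from a script. Its argument "increments" is a list of rows, each a list of 4 numbers: the shift along the tool's x, y, z in m, then the turn about the tool's z in rad. A call has exactly 10 rows; each row shifts and turns the commanded pose from where the row before left it, along the tool's axes as they then stand; what a row does not reach is not made up. A row lasts 1/8 s, in which the tool goes at most 62.5 mm and 10.7 degrees, less where a joint would pass 70% of its speed; a pose out of reach is approached as far as the arm can. A call with a gripper value outside its range is refused whole. "gripper" is the closure, from -1 (fully open) to 1 (shut), so that 0 is half open, set as the call begins (left out, the last holds). The fingers move at their own pace and stop on an object; "grip_force" is the grip in N (left out, the last holds). Time passes only in rows, so rows that do not move let the fingers close, or fill a call up. It gives the time, the measured TCP pose, the force, the opening and the grip force at its end, in the units of the state.
- ctrl.observe(): the state, without advancing time (a new reading comes with each control period).
- imaging.read_camera(name): name is "scene" or "top"; returns a dict with "pixels" (400x640x3 uint8, blue, green, red), "depth" (400x640 float32, mm along the optical axis (not along the pixel's ray), 0 where there is no reading), "intrinsics" (3x3 intrinsics, pixels), "rvec" (rotation vector, rad) and "tvec" (3), from world to camera coordinates, as OpenCV has them. Camera axes: x right, y down, z forward; pixel columns grow to the right and rows downward; lengths in mm; the calibration is good to about 2 mm. A picture is of the moment at which its call begins.
- ctrl.close_job(): hands the job in; it is judged then, once.
The state is a dict: "time_s": time; "qpos": joint angles; "joint_velocities": joint speeds; "joint_torque": joint torques, N m; "tcp_pos": TCP position; "ee_rot": TCP orientation; "wrist_force": force on the tool from outside, world axes, zero at the start; "moment": the same for the moment, N m; "width": finger opening in mm; "grip_force": force on a finger pad.
Only numpy, scipy, OpenCV 4.12 (cv2) and the standard library are available. Lean on these libraries where they do the work, as an engineer would, in place of code of your own. Each camera call takes 0.05 s, during which the arm holds its last target. There are 200 camera calls.

## Working session

There is one attempt and no reset: what is moved stays moved. The work goes in short steps, Python scripts to look and compute and a tool call to move; the robot and the scene stay as the last step left them, time stands still between calls to the robot, and variables do not carry over. Pictures are saved under pics/ and viewed, at most 10 in all, crops included, and the job is handed in when it is done.

Besides the shell and the picture viewer there is one more tool, called after "Request:" as name(argument=value, ...), one argument or row to a line, values as JSON. move_arm: Moves the arm, as the interface text tells. Its arguments: {"type":"object","properties":{"increments":{"type":"array","items":{"type":"array","items":{"type":"number"}}},"gripper":{"type":"number"},"grip_force":{"type":"number"}},"required":["increments"]}

```bash
mkdir -p pics; cat > h.py <<'E'
import numpy as np, cv2
from plant import ctrl, imaging
def cam(n):
    c=imaging.read_camera(n); R=cv2.Rodrigues(np.array(c["rvec"],float))[0]; return c,np.array(c["intrinsics"],float),R,np.array(c["tvec"],float).ravel()
def ray(K,R,t,u,v,z):
    d=R.T@np.linalg.inv(K)@np.array([u,v,1.]); o=-R.T@t
    return o+d*(z-o[2])/d[2]
def cloud(c,K,R,t):
    D=c["depth"]; v,u=np.mgrid[0:D.shape[0],0:D.shape[1]]
    P=np.stack([(u-K[0,2])/K[0,0]*D,(v-K[1,2])/K[1,1]*D,D],-1)
    P=(P-t)@R; P[D<=0]=np.nan; return P
E
python3 - <<'E'
from h import *
for n in("top","scene"):
    c,K,R,t=cam(n); cv2.imwrite(f"pics/{n}0.png",c["pixels"]); np.savez(n+"0.npz",px=c["pixels"],P=cloud(c,K,R,t),K=K,R=R,t=t)
    print(n,-R.T@t,K[0,0])
print(ctrl.observe())
E
```

```text
top [ 284.61813932    8.76184413 1051.10850308] 495.446558396841
scene [-110.69111553 -751.27969328  525.89912376] 441.87191483893133
{'time_s': 0.1, 'qpos': array([ 1.19291206e+00,  2.21137845e-01,  1.52750722e+00, -1.62131735e-05,
        1.39468070e+00, -1.26088293e-01]), 'joint_velocities': array([-3.59651126e-04, -1.87320531e-03, -3.25082273e-03, -9.33696533e-05,
       -5.15616720e-04, -1.59591889e-03]), 'joint_torque': array([ 1.97790170e-03, -4.95947778e+01, -3.88523161e+01,  7.04533677e-02,
        5.15370676e-02, -5.83254575e-06]), 'tcp_pos': array([155.50959195, 604.76915818, 221.54690413]), 'ee_rot': array([-3.13987129e+00, -2.02115956e-04,  2.88979936e+00]), 'wrist_force': array([-0.07819   , -0.06047049, -0.06797004]), 'moment': array([-0.00041401, -0.0376194 ,  0.03351648]), 'grip_force': 0.0, 'width': 87.17233539691853}
```

View pics/top0.png

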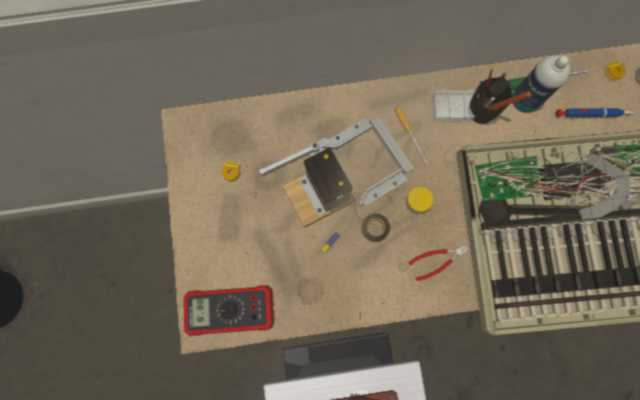

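View pics/scene0.png

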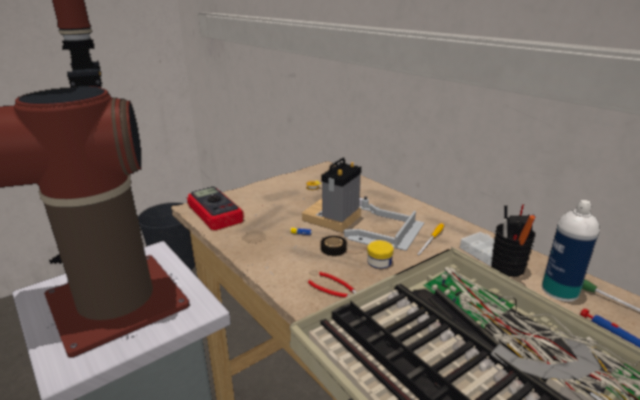

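The top view shows the box at about (325,180) with its bare toe at (300,200). The berth lies up and to the right, with its stop near (395,145), and the gate bar runs from (322,147) to (263,171). Tape is at (376,227), the cell at (331,242), the jar at (420,200), the driver at (410,135), the reel at (231,172) and the cutters at (437,262). The scene view shows the box standing upright before the berth. Next I'll magnify both views with coordinates.

```bash
python3 - <<'E'
from h import *
d=np.load("top0.npz"); K,R,t,P,px=[d[k] for k in("K","R","t","P","px")]
im=cv2.resize(px[95:265,220:450],None,fx=3.4,fy=3.4,interpolation=cv2.INTER_CUBIC)
cv2.imwrite("pics/topcrop.png",im)
for u,v in[(240,240),(320,200),(376,227),(420,200),(331,242),(231,172),(263,171)]: print((u,v),ray(K,R,t,u,v,0).round(),P[v,u].round())
d=np.load("scene0.npz"); px=d["px"]
cv2.imwrite("pics/scenecrop.png",cv2.resize(px[150:270,280:460],None,fx=4.4,fy=4.4,interpolation=cv2.INTER_CUBIC))
E
```

```text
(240, 240) [448. 173.   0.] [448. 173.   1.]
(320, 200) [509.  -8.   0.] [500.  -7.  43.]
(376, 227) [ 433. -118.    0.] [ 433. -118.    0.]
(420, 200) [ 478. -223.    0.] [ 471. -215.   34.]
(331, 242) [415. -18.   0.] [414. -18.  13.]
(231, 172) [600. 176.   0.] [600. 176.   1.]
(263, 171) [592. 107.   0.] [584. 104.  27.]
```

View pics/topcrop.png

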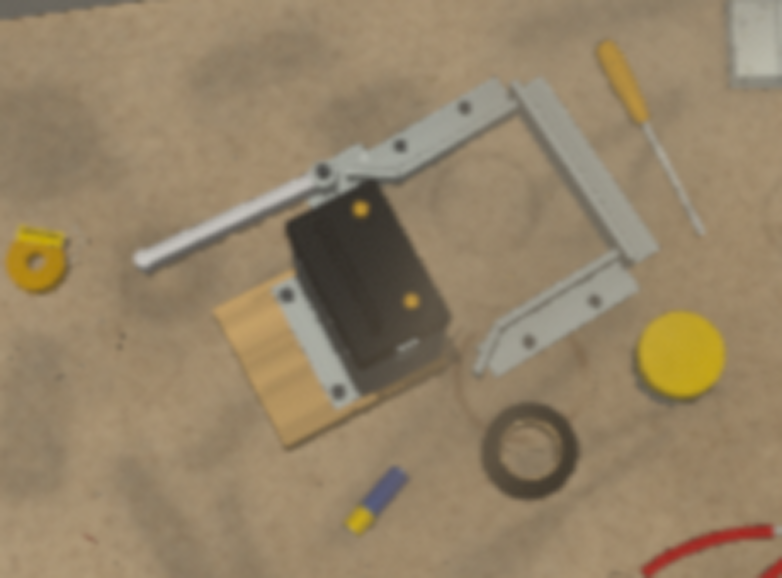

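View pics/scenecrop.png

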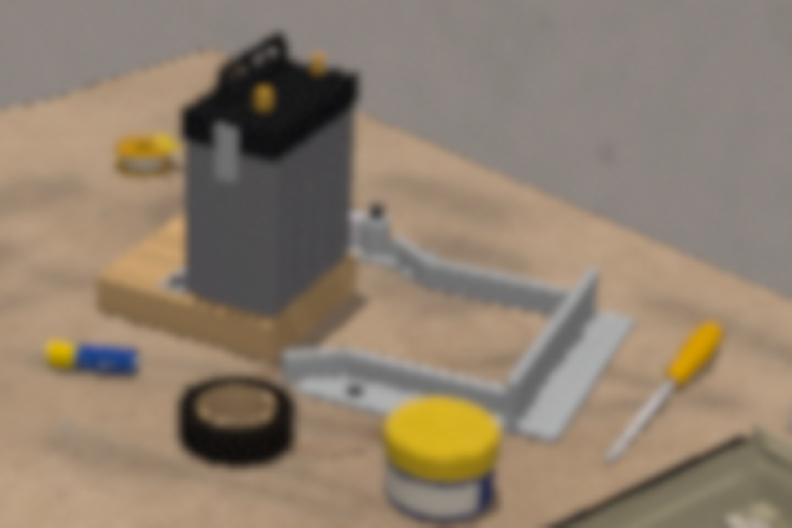

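The top crop (3.4x, origin 220,95) shows the toe's pushed end from (215,312) to (288,447). The stop's inner edge runs from about (515,88) to (628,262), the upper guide's bend is at (400,180), and the lower guide's bend is at (500,325). The hinge pin is at (323,172) and the gate tip at (140,260). The scene crop shows the box upright, with its leading edge just outside the mouth.

```bash
python3 - <<'E'
from h import *
d=np.load("top0.npz"); K,R,t,P,px=[d[k] for k in("K","R","t","P","px")]
W=lambda x,y,z: ray(K,R,t,(x+.5)/3.4-.5+220,(y+.5)/3.4-.5+95,z)
for n,x,y,z in[("toeL",215,312,24),("toeBotBottom",288,448,0),("pin",323,171,33),("tip end",138,260,22),("stopA",515,88,30),("stopB",628,262,30),("upbend",397,182,18),("upin",512,108,18),("lobend",500,325,18),("loin",612,255,18),("lomouth",478,370,18),("term1",361,209,140),("term2",411,301,140),("bolt1",287,295,27),("bolt2",338,392,27)]:
    print(n,W(x,y,z).round(1))
# toe top by wood color+height
hsv=cv2.cvtColor(px,cv2.COLOR_BGR2HSV)
Z=P[...,2]; v,u=np.mgrid[0:400,0:640]
reg=(u>270)&(u<360)&(v>140)&(v<235)
m=(reg&(Z>19)&(Z<29)&(hsv[...,1]>80)).astype(np.uint8)
n,l,s,_=cv2.connectedComponentsWithStats(m); k=1+np.argmax(s[1:,4]); Q=np.array([ray(K,R,t,a,b,24)[:2] for b,a in np.argwhere(l==k)])
r=cv2.minAreaRect(Q.astype(np.float32)); print("toe",s[k],r,cv2.boxPoints(r).round(1).tolist(),"z",np.median(Z[l==k]))
for nm,lo,hi in(("lid",115,150),):
    m=reg&(Z>lo)&(Z<hi); Q=P[m][:,:2].astype(np.float32); r=cv2.minAreaRect(Q); print(nm,m.sum(),r,np.median(Z[m]))
reg=(u>365)&(u<420)&(v>110)&(v<180)
m=reg&(Z>24)&(Z<36); Q=P[m][:,:2].astype(np.float32);print("stop",m.sum(),cv2.minAreaRect(Q),cv2.boxPoints(cv2.minAreaRect(Q)).round(1).tolist())
reg=(u>255)&(u<312)&(v>140)&(v<180)
m=reg&(Z>12)&(Z<36); Q=P[m][:,:2].astype(np.float32);print("gate",m.sum(),cv2.minAreaRect(Q),cv2.fitLine(Q,cv2.DIST_L2,0,.01,.01).ravel())
E
```

```text
toeL [545.   66.4  24. ]
toeBotBottom [456.8  33.4   0. ]
pin [623.9 -13.4  33. ]
tip end [586.2 110.5  22. ]
stopA [ 662.1 -143.2   30. ]
stopB [ 537.7 -194.3   30. ]
upbend [614.6 -59.7  18. ]
upin [ 653.3 -140.8   18. ]
lobend [ 512.  -109.8   18. ]
loin [ 546.7 -187.5   18. ]
lomouth [485.5 -91.4  18. ]
term1 [562.9 -29.1 140. ]
term2 [505.9 -49.  140. ]
bolt1 [548.6  20.2  27. ]
bolt2 [482.6  -2.6  27. ]
toe [283 174  69  53 928] ((518.9383544921875, -2.5808486938476562), (100.80367279052734, 113.74241638183594), 19.83773422241211) [[452.20001220703125, 33.79999923706055], [490.79998779296875, -73.19999694824219], [585.5999755859375, -39.0], [547.0, 68.0]] z 24.44012745760474
lid 1426 ((528.5051879882812, -27.906898498535156), (98.63042449951172, 59.94717025756836), 19.310964584350586) 136.2920607671893
stop 214 ((603.5270385742188, -170.6531982421875), (139.2664337158203, 7.629312515258789), 23.9069766998291) [[538.2999877929688, -195.39999389648438], [541.4000244140625, -202.39999389648438], [668.7000122070312, -145.89999389648438], [665.5999755859375, -138.89999389648438]]
gate 381 ((577.9071655273438, 43.5478515625), (66.56365203857422, 124.56085205078125), 18.1049861907959) [ 2.1051410e-01 -9.7759080e-01  5.9664117e+02  4.9526115e+01]
```

Request:
move_arm(
  increments=[
    [-0.0449, -0.0418, 0, 0],
    [-0.0449, -0.0418, 0, 0],
    [-0.0449, -0.0418, 0, 0],
    [-0.0449, -0.0418, 0, 0],
    [-0.0449, -0.0418, 0, 0],
    [-0.0449, -0.0418, 0, 0],
    [-0.0449, -0.0418, 0, 0],
    [-0.0449, -0.0418, 0, 0],
    [-0.0449, -0.0418, 0, 0],
    [-0.0449, -0.0418, 0, 0],
  ],
  gripper=0,
)

```text
time_s: 1.35
tcp_pos: [487.0, 86.7, 222.4]
ee_rot: [3.141, -0.0, 2.89]
wrist_force: [0.6, 0.0, 0.9]
width: 43.4
grip_force: 0.0
```

```bash
cat > fit.py <<'E'
from h import *
from scipy.optimize import least_squares
obs=[((623.9,-13.4),(-75.5,82)),((614.6,-59.7),(-33,56)),((512,-109.8),(-33,-56)),((485.5,-91.4),(-61,-75)),((662.1,-143.2),(57.5,None)),((537.7,-194.3),(57.5,None)),((653.3,-140.8),(None,56)),((546.7,-187.5),(None,-56)),((665.6,-138.9),(57.5,None)),((538.3,-195.4),(57.5,None))]
def tob(p,w):
    c,s=np.cos(p[2]),np.sin(p[2]); d=np.array(w)-p[:2]; return np.array([c*d[0]+s*d[1],-s*d[0]+c*d[1]])
def res(p): return [tob(p,w)[i]-m[i] for w,m in obs for i in(0,1) if m[i] is not None]
f=least_squares(res,[580,-116,-1.15],loss="soft_l1",f_scale=3)
if __name__=="__main__":
    print(f.x,np.round(res(f.x),1))
    print("skid in berth",tob(f.x,(518.9,-2.6)),-np.radians(70.16)-f.x[2])
    o=ctrl.observe(); print(o["tcp_pos"],o["ee_rot"],o["width"],o["time_s"])
E
python3 fit.py
```

```text
[ 578.02963351 -115.45199272   -1.15383141] [ 0.8  1.3 -3.2  0.   1.1 -2.1  1.5  0.1  1.9 -1.7  2.6 -1.8 -0.6 -0.5]
skid in berth [-127.12984513   -8.35992206] -0.07069159503260058
[486.99586993  86.74898562 222.3816235 ] [ 3.14132688e+00 -2.52072362e-05  2.88962213e+00] 43.3889640626334 1.35
```

Request:
move_arm(
  increments=[
    [0, 0, 0.024, 0.0973],
    [0, 0, 0.024, 0.0973],
    [0, 0, 0.024, 0.0973],
    [0, 0, 0.024, 0.0973],
    [0, 0, 0.024, 0.0973],
    [0, 0, 0.024, 0.0973],
    [0, 0, 0.024, 0.0973],
    [0, 0, 0.024, 0.0973],
    [0, 0, 0.014, 0.0973],
    [0, 0, 0.0095, 0.0973],
  ],
)

```text
time_s: 2.6
tcp_pos: [485.4, 88.6, 5.7]
ee_rot: [-3.14, -0.001, 1.914]
wrist_force: [0.1, 0.4, 0.5]
width: 43.1
grip_force: 0.0
```

```bash
python3 - <<'E'
from h import *
for n in("top","scene"):
    c,K,R,t=cam(n); a=c["pixels"][110:270,250:420] if n=="top" else c["pixels"][100:270,250:450]
    globals()[n]=cv2.resize(a,(400,400),interpolation=cv2.INTER_CUBIC)
cv2.imwrite("pics/both1.png",np.hstack([top,scene]))
E
```

```text
(no output)
```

View pics/both1.png

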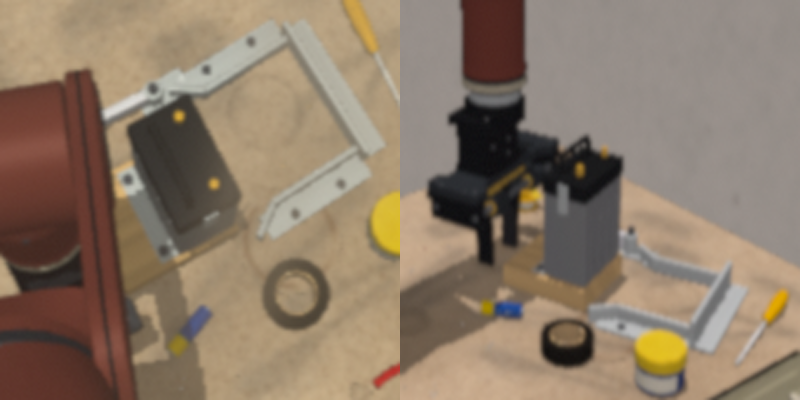

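The arm is down with both fingers behind the toe, at (485,240) and (512,225) in the right half of the picture. The gripper body is clear of the case. Next I'll close up to contact.

Request:
move_arm(
  increments=[
    [-0.005, 0, 0, 0],
    [-0.005, 0, 0, 0],
    [-0.005, 0, 0, 0],
    [-0.004, 0, 0, 0],
    [-0.003, 0, 0, 0],
    [-0.003, 0, 0, 0],
    [-0.003, 0, 0, 0],
    [-0.002, 0, 0, 0],
    [-0.001, 0, 0, 0],
    [0, 0, 0, 0],
  ],
)

```text
time_s: 3.95
tcp_pos: [496.3, 60.4, 7.0]
ee_rot: [-3.141, -0.002, 1.917]
wrist_force: [-2.2, 5.0, 2.6]
width: 43.6
grip_force: 2.8
```

Request:
move_arm(
  increments=[
    [-0.004, 0.0005, 0, -0.0036],
    [-0.004, 0.0005, 0, -0.0036],
    [-0.004, 0.0004, 0, -0.0036],
    [-0.004, 0.0004, 0, -0.0036],
    [-0.004, 0.0004, 0, -0.0036],
    [-0.004, 0.0004, 0, -0.0036],
    [-0.004, 0.0004, 0, -0.0036],
    [-0.004, 0.0004, 0, -0.0036],
    [-0.004, 0.0004, 0, -0.0036],
    [-0.004, 0.0004, 0, -0.0036],
  ],
)

```text
time_s: 5.2
tcp_pos: [512.5, 29.2, 7.0]
ee_rot: [-3.14, -0.011, 1.95]
wrist_force: [-9.6, 31.6, 14.1]
width: 43.7
grip_force: 16.4
```

```bash
cat > look.py <<'E'
from fit import *
c,K,R,t=cam("top"); P=cloud(c,K,R,t); Z=P[...,2]
m=(Z>120)&(Z<145)&(P[...,0]>440)&(P[...,0]<660)&(P[...,1]<20)&(P[...,1]>-190)&(c["pixels"].max(-1)<75)
n,l,s,_=cv2.connectedComponentsWithStats(m.astype(np.uint8)); k=1+np.argmax(s[1:,4]); Q=P[l==k][:,:2].astype(np.float32)
r=cv2.minAreaRect(Q); a=np.radians(r[2]-90) if r[1][0]>r[1][1] else np.radians(r[2]-180)
o=ctrl.observe(); T=o["tcp_pos"]
print("case",r,"n",len(Q),"heading-berth",a-f.x[2],"case in berth",tob(f.x,r[0]))
print("skid in berth",tob(f.x,r[0])-26.5*np.array([np.cos(a-f.x[2]),np.sin(a-f.x[2])]))
print("tcp in berth",tob(f.x,T[:2]),T[2],"yaw rel",o["ee_rot"][2]-np.pi-f.x[2],o["wrist_force"],o["time_s"])
cv2.imwrite("pics/last.png",np.hstack([cv2.resize(c["pixels"][110:270,250:420],(400,400)),cv2.resize(cam("scene")[0]["pixels"][100:270,250:450],(400,400))]))
E
python3 look.py; cp pics/last.png pics/p2.png
```

```text
case ((567.9462280273438, -60.80116271972656), (19.167985916137695, 60.62126159667969), 84.9111557006836) n 179 heading-berth -0.5057820067726908 case in berth [-54.05212458  12.91340831]
skid in berth [-77.23421503  25.75243795]
tcp in berth [-158.5217607    -1.15846484] 7.002002798818998 yaw rel -0.037132430474309475 [-6.75086331 24.29166196 10.47742302] 5.25
```

View pics/p2.png

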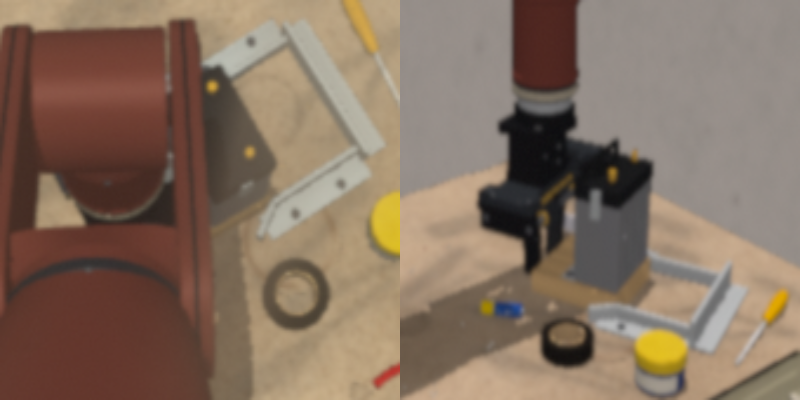

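Left half (top view): the arm hides the toe, the terminals show at (212,87) and (250,153), and the skid's near leading corner is at about (274,190), close to the lower guide's flare. Right half: the box is upright. The push force is high, so I'll measure the skid from its terminals before pushing further.

```bash
cat > term.py <<'E'
from fit import *
def terms(px,K,R,t,roi):
    h=cv2.cvtColor(px,cv2.COLOR_BGR2HSV); m=cv2.inRange(h,(12,130,120),(32,255,255)); M=np.zeros_like(m); x0,x1,y0,y1=roi; M[y0:y1,x0:x1]=m[y0:y1,x0:x1]
    n,l,s,c=cv2.connectedComponentsWithStats(M); ks=[k for k in range(1,n) if 5<=s[k,4]<60]
    return c[ks],[int(s[k,4]) for k in ks],np.array([ray(K,R,t,*c[k],140)[:2] for k in ks])
d=np.load("top0.npz"); A=terms(d["px"],d["K"],d["R"],d["t"],(318,350,150,190)); 
c,K,R,t=cam("top"); B=terms(c["pixels"],K,R,t,(325,385,125,200))
if __name__=="__main__":
    print(A,B)
    a,b=[X[2][np.argsort(-X[2][:,0])] for X in(A,B)]
    e=lambda q:np.arctan2(*(q[0]-q[1])[::-1]); dth=e(b)-e(a)
    c0=np.array([518.9,-2.6]); s,cc=np.sin(dth),np.cos(dth)
    cn=b.mean(0)+np.array([[cc,-s],[s,cc]])@(c0-a.mean(0))
    print("dth",dth,"skid",cn,"in berth",tob(f.x,cn),"head",-1.2245+dth-f.x[2])
    o=ctrl.observe(); T=o["tcp_pos"]; print("tcp in berth",tob(f.x,T[:2]),T[2],"yaw",o["ee_rot"][2]-np.pi-f.x[2],o["wrist_force"],o["time_s"])
E
python3 term.py
```

```text
(array([[325.53333333, 155.86666667],
       [340.5       , 183.28571429]]), [15, 14], array([[563.43909539, -28.6700969 ],
       [505.74032553, -48.86765557]])) (array([[339.95      , 143.9       ],
       [355.63636364, 170.09090909]]), [20, 11], array([[583.16048489, -59.63189188],
       [527.12284871, -81.29429107]]))
dth 0.0321533933867823 skid [538.29731424 -34.81730056] in berth [-89.81718263  -3.67212165] head -0.038515198446596566
tcp in berth [-158.41070965   -1.0858517 ] 7.019916140297549 yaw -0.03673621388008219 [-6.24502485 23.20864668 10.37369765] 5.35
```

Request:
move_arm(
  increments=[
    [-0.002, 0.0006, 0, -0.005],
    [-0.002, 0.0006, 0, -0.005],
    [-0.002, 0.0005, 0, -0.005],
    [-0.003, 0.0005, 0, -0.005],
    [-0.003, 0.0004, 0, -0.005],
    [-0.003, 0.0003, 0, -0.004],
    [-0.003, 0.0002, 0, -0.004],
    [-0.003, 0.0002, 0, -0.003],
    [-0.003, 0, 0, 0],
    [-0.003, 0, 0, 0],
  ],
)

```text
time_s: 6.6
tcp_pos: [528.8, -0.4, 7.0]
ee_rot: [-3.142, -0.0, 1.988]
wrist_force: [-1.8, 4.3, -1.4]
width: 43.5
grip_force: 1.8
```

```bash
python3 term.py
```

```text
(array([[325.53333333, 155.86666667],
       [340.5       , 183.28571429]]), [15, 14], array([[563.43909539, -28.6700969 ],
       [505.74032553, -48.86765557]])) (array([[353.        , 132.5       ],
       [369.81818182, 157.81818182]]), [12, 11], array([[ 602.33097692,  -88.11487776],
       [ 547.1984206 , -111.97808656]]))
dth 0.07176583608373233 skid [556.52191249 -65.09572578] in berth [-54.7522122    0.72865822] head 0.001097244250353402
tcp in berth [-124.74646647    1.6493001 ] 7.078403494176835 yaw 0.0005730688856846466 [-2.79131884  1.68998757 -2.35458484] 6.65
```

Request:
move_arm(
  increments=[
    [-0.004, 0, 0, 0],
    [-0.004, 0, 0, 0],
    [-0.005, 0, 0, 0],
    [-0.005, 0, 0, 0],
    [-0.005, 0, 0, 0],
    [-0.005, 0, 0, 0],
    [-0.005, 0, 0, 0],
    [-0.005, 0, 0, 0],
    [-0.004, 0, 0, 0],
    [-0.004, 0, 0, 0],
  ],
)

```text
time_s: 7.9
tcp_pos: [547.4, -42.3, 7.0]
ee_rot: [-3.141, -0.0, 1.989]
wrist_force: [-1.4, 3.3, -1.6]
width: 43.6
grip_force: 1.8
```

```bash
python3 term.py
```

```text
(array([[325.53333333, 155.86666667],
       [340.5       , 183.28571429]]), [15, 14], array([[563.43909539, -28.6700969 ],
       [505.74032553, -48.86765557]])) (array([], shape=(0, 2), dtype=float64), [], array([], dtype=float64))Traceback (most recent call last):
  File "term.py", line 10, in <module>
    a,b=[X[2][np.argsort(-X[2][:,0])] for X in(A,B)]
                          ~~~~^^^^^
IndexError: too many indices for array: array is 1-dimensional, but 2 were indexed
```

Request:
move_arm(
  increments=[
    [-0.002, 0, 0, 0],
    [-0.002, 0, 0, 0],
    [-0.002, 0, 0, 0],
    [-0.002, 0, 0, 0],
    [-0.002, 0, 0, 0],
    [-0.001, 0, 0, 0],
    [-0.001, 0, 0, 0],
    [-0.001, 0, 0, 0],
    [-0.001, 0, 0, 0],
    [0, 0, 0, 0],
  ],
)

```text
time_s: 9.2
tcp_pos: [551.9, -52.2, 6.9]
ee_rot: [-3.141, -0.005, 1.989]
wrist_force: [-5.1, 13.1, 3.7]
width: 43.3
grip_force: 7.3
```

Request:
move_arm(
  increments=[
    [-0.0005, 0, 0, 0],
    [-0.0005, 0, 0, 0],
    [-0.0005, 0, 0, 0],
    [-0.0005, 0, 0, 0],
    [-0.0005, 0, 0, 0],
    [-0.0005, 0, 0, 0],
    [0, 0, 0, 0],
    [0, 0, 0, 0],
    [0, 0, 0, 0],
    [0, 0, 0, 0],
  ],
)

```text
time_s: 10.45
tcp_pos: [552.0, -52.3, 7.0]
ee_rot: [-3.14, -0.01, 1.989]
wrist_force: [-9.3, 23.3, 10.7]
width: 43.5
grip_force: 12.5
```

Request:
move_arm(
  increments=[
    [0.003, 0, 0, 0],
    [0.008, 0, 0, 0],
    [0.012, 0, 0, 0],
    [0.012, 0, 0, 0],
    [0.012, 0, 0, 0],
    [0, 0, -0.012, 0],
    [0, 0, -0.012, 0],
    [0, 0, -0.012, 0],
    [0, 0, -0.012, 0],
    [0, 0, -0.012, 0],
  ],
)

```text
time_s: 11.7
tcp_pos: [535.4, -14.9, 68.1]
ee_rot: [3.141, 0.0, 1.988]
wrist_force: [0.5, -0.4, 0.3]
width: 43.5
grip_force: 0.0
```

Request:
move_arm(
  increments=[
    [0.006, 0.016, 0, 0],
    [0.006, 0.016, 0, 0],
    [0.006, 0.016, 0, 0],
    [0.006, 0.016, 0, 0],
    [0.006, 0.016, 0, 0],
    [0.006, 0.016, 0, 0],
    [0.006, 0.016, 0, 0],
    [0.006, 0.016, 0, 0],
    [0, 0, 0, 0],
    [0, 0, 0, 0],
  ],
  gripper=1,
)

```text
time_s: 12.95
tcp_pos: [632.3, 81.1, 66.8]
ee_rot: [-3.141, -0.0, 1.989]
wrist_force: [-0.2, -0.7, -0.1]
width: 0.5
grip_force: 0.0
```

```bash
python3 - <<'E'
from fit import *
o=ctrl.observe(); print(tob(f.x,o["tcp_pos"][:2]),o["tcp_pos"],o["width"])
c=cam("top")[0]["pixels"][90:270,200:440]; s=cam("scene")[0]["pixels"][100:270,250:450]
cv2.imwrite("pics/p3.png",np.hstack([cv2.resize(c,(400,400)),cv2.resize(s,(400,400))]))
E
```

```text
[-157.67720794  129.23626014] [632.33596702  81.05483917  66.7558086 ] 0.4960620285705265
```

View pics/p3.png

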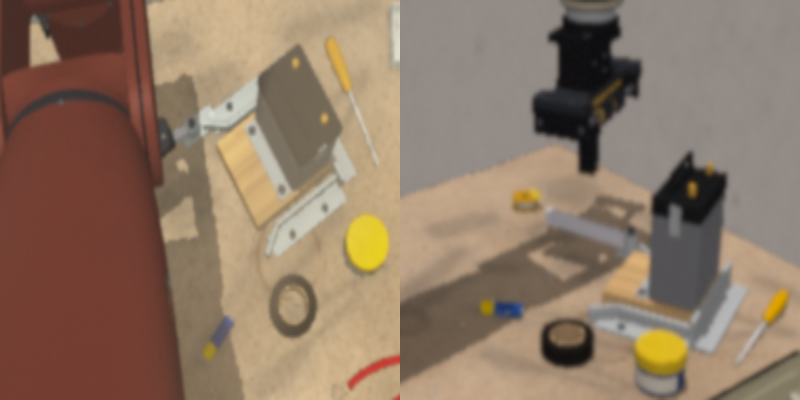

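The box is home against the stop: in the top half-picture the toe end runs from (220,143) to (258,225), and the gate is still open. The closed fingers stand above and beyond the bar, whose tip is at (550,220) in the right half. Next I'll descend and sweep the gate shut.

Request:
move_arm(
  increments=[
    [0, 0, 0.0115, 0],
    [0, 0, 0.0115, 0],
    [0, 0, 0.0115, 0],
    [0, 0, 0.0115, 0],
    [0, 0, 0.0115, 0],
    [0.0019, -0.008, 0, 0],
    [0.0019, -0.008, 0, 0],
    [0.0019, -0.008, 0, 0],
    [0.0019, -0.008, 0, 0],
    [0.0019, -0.008, 0, 0],
  ],
)

```text
time_s: 14.3
tcp_pos: [592.3, 73.5, 10.1]
ee_rot: [3.14, 0.001, 1.989]
wrist_force: [1.3, -1.0, -0.5]
width: 0.4
grip_force: 0.5
```

Request:
move_arm(
  increments=[
    [0, -0.0053, 0, 0],
    [0, -0.0053, 0, 0],
    [-0.0004, -0.0053, 0, 0],
    [-0.0006, -0.0053, 0, 0],
    [-0.001, -0.0053, 0, 0],
    [-0.0015, -0.0053, 0, 0],
    [-0.0018, -0.0052, 0, 0],
    [-0.002, -0.0052, 0, 0],
    [-0.0023, -0.0052, 0, 0],
    [-0.0026, -0.005, 0, 0],
  ],
)

```text
time_s: 15.55
tcp_pos: [549.1, 40.9, 9.6]
ee_rot: [3.142, -0.0, 1.989]
wrist_force: [1.4, 0.9, 0.4]
width: 0.2
grip_force: 0.4
```

Request:
move_arm(
  increments=[
    [-0.003, -0.0048, 0, 0],
    [-0.0034, -0.0046, 0, 0],
    [-0.0038, -0.0046, 0, 0],
    [-0.0042, -0.0044, 0, 0],
    [-0.0046, -0.0042, 0, 0],
    [-0.0043, -0.003, 0, 0],
    [-0.0043, -0.0028, 0, 0],
    [-0.0043, -0.0027, 0, 0],
    [-0.0043, -0.0026, 0, 0],
    [-0.0043, -0.0025, 0, 0],
  ],
)

```text
time_s: 16.8
tcp_pos: [532.6, -10.8, 9.5]
ee_rot: [-3.142, -0.0, 1.989]
wrist_force: [0.4, 0.2, 0.1]
width: 0.5
grip_force: 0.4
```

Request:
move_arm(
  increments=[
    [-0.0035, -0.0012, 0, 0],
    [-0.0035, -0.0012, 0, 0],
    [-0.0035, -0.001, 0, 0],
    [-0.0035, -0.001, 0, 0],
    [-0.003, -0.001, 0, 0],
    [-0.003, -0.0008, 0, 0],
    [-0.0025, -0.0005, 0, 0],
    [-0.002, 0, 0, 0],
    [-0.002, 0, 0, 0],
    [-0.001, 0, 0, 0],
  ],
)

```text
time_s: 18.05
tcp_pos: [535.9, -34.7, 9.4]
ee_rot: [-3.14, -0.007, 1.988]
wrist_force: [-5.6, 17.9, 10.7]
width: 0.5
grip_force: 9.3
```

Request:
move_arm(
  increments=[
    [0.004, 0, 0, 0],
    [0.012, 0, 0, 0],
    [0.015, 0, 0, 0],
    [0.015, 0, 0, 0],
    [0.015, 0, -0.02, 0],
    [0.02, 0, -0.03, 0],
    [0.03, 0, -0.03, 0],
    [0.03, 0, -0.03, 0],
    [0.03, 0, -0.03, 0],
    [0.02, 0, -0.03, 0],
  ],
)

```text
time_s: 19.3
tcp_pos: [459.0, 137.8, 180.4]
ee_rot: [3.141, -0.0, 1.99]
wrist_force: [0.1, -1.0, 0.3]
width: 0.3
grip_force: 0.0
```

Request:
move_arm(
  increments=[
    [0.04, 0, -0.01, 0],
    [0.04, 0, -0.01, 0],
    [0.04, 0, -0.01, 0],
    [0.04, 0, 0, 0],
    [0.04, 0, 0, 0],
    [0.04, 0, 0, 0],
    [0.02, 0, 0, 0],
    [0, 0, 0, 0],
    [0, 0, 0, 0],
    [0, 0, 0, 0],
  ],
)

```text
time_s: 20.55
tcp_pos: [355.0, 373.1, 209.5]
ee_rot: [-3.142, 0.0, 1.988]
wrist_force: [-0.2, 0.0, -0.1]
width: 0.6
grip_force: 0.0
```

```bash
python3 - <<'E'
from fit import *
o=ctrl.observe(); print(o["tcp_pos"],o["wrist_force"])
c,K,R,t=cam("top"); P=cloud(c,K,R,t); np.savez("top1.npz",px=c["pixels"],P=P)
q=c["pixels"][90:270,220:450]; cv2.imwrite("pics/p4.png",cv2.resize(q,None,fx=3.4,fy=3.3,interpolation=cv2.INTER_CUBIC))
E
```

```text
[354.95022679 373.0811242  209.51574983] [-0.24844     0.01069107 -0.07487484]
```

View pics/p4.png

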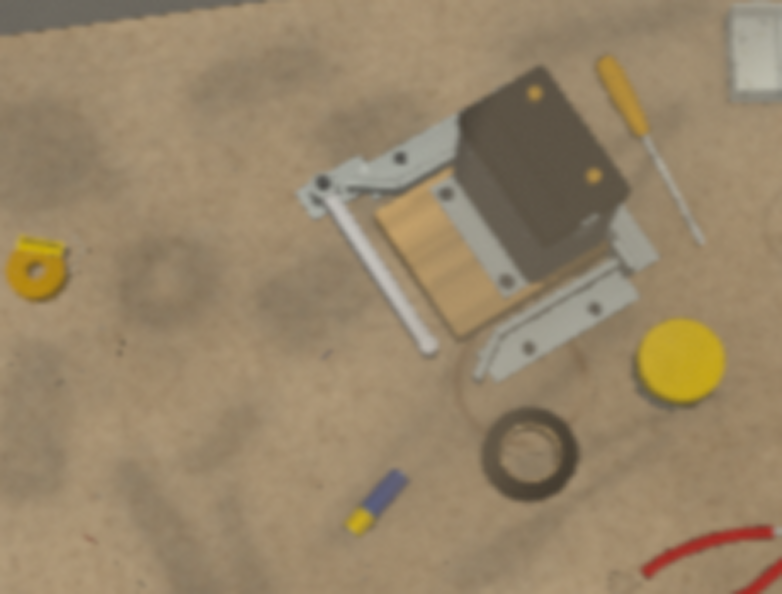

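The gate bar, from (323,183) to (428,347), lies parallel to the toe end, from (380,210) to (460,335). The box is home and upright, the bystanders have not moved, and the arm is clear, so I'm handing in.

```bash
python3 -c "
from plant import ctrl
print(ctrl.close_job())"
```

```text
the job is handed in; nothing more can be done
None
```

I pushed the box upright against the berth's back stop and then swung the gate bar shut against its hard stop; the job is handed in with the arm clear and the bystanders unmoved, but no verdict came back.

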